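Load the paint line: hang the carriers, set the counter, scan the batch

ROBOT

A 6-joint arm with a two-finger parallel gripper is mounted at the origin on a cart in front of the work surface, level with it; the furniture and walls round the work are solid. World frame = base frame: x ahead of the robot, y to its left, z up, the work surface at z = 0. Lengths are in m, angles in degrees, forces in N, time in s.
With the tool pointing down it reaches from about 0.35 to 0.875 m from the base axis. Payload 4.2 kg.
Tool frame: the origin (TCP) lies between the finger pads; the fingertips stand 22 mm ahead of it and the grasp point (between the pads) lies 3 mm ahead of it (env.finger_overhang is the distance from the TCP to the fingertips, in m); z points along the fingers, y is the line along which they close (so a half turn about z gives the same grasp; the last joint's range is limited). The gripper opens to 87 mm and grips with 3 to 60 N. Pads are 19 mm wide; open, the fingers measure 117 mm over their backs; the gripper's body (75 mm by 190 mm) begins 51 mm behind the grasp point.
Start: joints at [91.593, 22.042, 0.453, 0, -68.411, -14.817], TCP at [0.143, 0.608, 0.245] pointing down, gripper open.
Joint ranges: [-179.83, 179.83], [-69.29, 118.12], [-61.27, 80.66], [-181.25, 117.63], [-171.15, -9.14], [-177.46, 177.46]. Speed limits (degrees/s): [159.86, 159.86, 180, 180, 180, 180].

INTERFACE

Orientations are given as [roll, pitch, yaw] about the fixed x, y, z axes, in that order (R = Rz(yaw) Ry(pitch) Rx(roll)).
In Python, from workcell import env, vision, workorder gives the robot as it stands (env), with the cameras (vision) and the job (workorder). Calls block until the motion is done:
- env.goto(position, orientation): joint-space move of the TCP to a pose.
- env.move_straight(position, rotation=None, rate=0.15, force_limit=None): straight line of the TCP; rotation=None keeps the orientation; rate is the mean speed in m/s. With force_limit (N) it stops when the force on the tool has changed by that much, and returns True; else False.
- env.set_joints(angles): joint-space move.
- env.gripper_to(opening, grasp_force=None): opening from 0.0 (shut) to 1.0 (fully open); grasp_force is the grip in N (None keeps the last); returns when the fingers have stopped.
- env.dwell(seconds).
- env.inverse_kinematics(position, orientation): joint angles nearest the present ones, or None.
- env.read_state(): the state.
- vision.grab_frame(name): name is "side" or "top"; returns a dict with "image" (420x560x3 uint8, blue, green, red), "fx", "fy", "cx", "cy" (pixels), "position" and "orientation" of the camera in the world. Camera axes: x right, y up, looking along -z (the intrinsics and any distortion apply to the point x, -y, -z); pixel columns grow to the right and rows downward; lengths in m; the calibration is good to about 2 mm. A picture is of the moment at which its call begins. There is no depth.
A pose or a line that the arm cannot do raises env.Unreachable and nothing moves.
- workorder.close_job(): hands the job in; it is judged then, once.
The state is a dict: "clock": time; "joint_positions": joint angles; "qvel": joint speeds; "joint_torque": joint torques, N m; "position": TCP position; "tool_rot": TCP orientation; "force": force on the tool from outside, world axes, zero at the start; "wrist_torque": the same for the moment, N m; "opening": opening from 0.0 (shut) to 1.0 (fully open); "finger_force": force on a finger pad.
Only numpy, scipy, OpenCV 4.12 (cv2) and the standard library are available. Lean on these libraries where they do the work, as an engineer would, in place of code of your own. Each camera call takes 0.05 s, during which the arm holds its last target. There are 200 camera calls.

TASK

Hang every hooked carrier that stands on the table on the conveyor rail: lift its hook nose over the yellow anti-jump lip from the robot's side and lower it until it is seated in the channel behind the lip, hanging upright and still. Only when all of them hang there, roll the batch counter's wheel away from the robot, ridge by ridge, from the blank segment until the segment facing straight up shows as many dots as there are carriers on the rail; then take the orange scanner from its cradle, hold it still for two seconds with its nose about 5 cm off the middle of the striped batch label, pointing squarely at it, and stand it back upright in the cradle. Leave the glue bottle, tape measure and black tape where they are.

Things in the scene. Friction and masses are not known exactly. Their poses are not given: they have to be found in the camera images.
- carrier_1: steel C-hook carrier, blue grip tab on top, red disc as foot; 174 mm tall, 0.27 to 0.45 kg; up to five alike (None: absent or held). Origin: centre of the disc's underside; z up; the C opens to its +x. Starts standing on the disc, open side away from the robot (yaw up to 0.45 rad). Tab: pinch from above; x -6..6, y -14..14, z 124..174 mm, above nose and disc
- carrier_2: like carrier_1. Heights in mm above the origin, of every carrier: red disc 0 to 26 (radius 33 up to 12, then 15); lower arm 26 to 34 (x -34 to 10); back of the C 26 to 124 (x -34 to -24, 20 wide); bridge 114 to 124 (x -34 to 6); hook nose hanging from the bridge, its round end at 88 (radius 6, x -6 to 6, 26 wide in y)
- carrier_3: like carrier_1, same sizes and axes
- carrier_4: like carrier_1, same sizes and axes
- carrier_5: like carrier_1, same sizes and axes
- rail: fixed conveyor rail: U track along its own y on two grey end posts (y = -242 and 242 mm, 24 mm wide, to z = 161 mm; foot plates x -33..57 mm). Origin on the table under the channel's middle; +x away from the robot, z up. A seated carrier's origin is at about x = 0 (a few mm play), z = 57 mm, any y, axes parallel to the rail's, nose in the channel
- channel (a point): middle of the rail's channel, 145 mm above the table, where the end of a seated nose rests (track underside at 134 mm, nothing below it). The channel is a V with 50 degree sides, x -12..12, y -230..230 mm in the rail's frame; yellow anti-jump lip in front, x -18..-12 mm, top at z = 161 mm; low wall behind, x 12..17 mm, top at z = 156 mm
- counter: fixed batch counter: grey base 124 x 90 x 10 mm, two cheeks (y = -36..-28 and 28..36, x -35..35 mm, to z = 88 mm, orange marks to 98 mm), a ridged wheel between. Origin: centre of the base's underside; +x away from the robot, z up, yaw up to 0.25 rad. Its front carries the sloped batch label
- wheel_axis (a point): centre of the counter's wheel, 70 mm above the table; the wheel turns about the counter's y axis. White drum of radius 30 mm, 46 mm wide, with six black radial ridges 5 mm thick, 60 degrees apart, to radius 50 mm; between them six segments with rows of 0 to 5 black dots
- count_wheel (a joint): wheel angle, rad. 0: blank segment up, ridges 30 degrees either side of the top. Grows as the wheel's top is pushed to the counter's +x; at n x 1.047 the segment with n dots faces up. Starts within 0.1 of 0, stops at -0.15 and 5.4; no detents: about 0.1 N m friction (2 to 3 N at a ridge), stays where it is left
- scanner: loose orange hand scanner, a 26 x 32 x 140 mm bar (x, y, z), 0.15 kg, standing nose down in its cradle. Origin: middle of its nose (window), at the lower end; it looks along its own -z. Grip its top part from above
- cradle: fixed black open-topped box 50 x 56 mm, 55 mm high, walls and floor 5 mm (inside 40 x 46 mm), at the left. Origin: centre of its underside; the parked scanner's origin is 5 mm above it, both upright, axes parallel at the start
- batch_label: white plate 62 x 56 mm with black stripes, fixed on the counter's front, sloping: origin in the middle of its upper face, 32 mm above the table and 110 mm before the counter's axis; z is the face's normal, tilted 0.35 rad from vertical toward the counter's -x (toward the robot); y is the counter's y. The scanner reads it from 20 to 90 mm
- glue_bottle: loose glue bottle, 46 mm wide, 129 mm tall, on the left side of the table; origin at its underside; bystander
- tape_measure: loose yellow tape measure 36 x 76 x 66 mm, right of the counter; origin at its underside; bystander
- black_tape: loose roll of black tape, 62 mm across, 19 mm high, at the left; origin at its underside; bystander

How it is judged:
By the outcome, as a careful person would: the job done as asked, in the order asked, and still so for the second after the job is handed in, with the robot touching nothing.
Of carrier_3, carrier_4, carrier_5 only 1 to 3 are there at a start; the rules pass over those that are not, and their reading is None.
At some moment in a run one of carrier_1, carrier_2, carrier_3, carrier_4, carrier_5 may be knocked a few centimetres aside while the robot is not near it.
It also fails if it takes over 210 s, if anything falls off the work surface, if the arm or the gripper's body presses on something with over 40 N, if the wrist force passes 120 N, or if a joint passes its speed limit or range.

## Working session

There is one attempt and no reset: what is moved stays moved. The work goes in short steps, each a Python script; the robot and the scene stay as the last script left them, time stands still between calls to the robot, and variables do not carry over. Pictures are saved under pics/ and viewed, at most 17 in all, crops included, and the job is handed in when it is done.

```bash
ls; mkdir -p pics
python3 - <<'E'
from workcell import env, vision, workorder
import cv2
for n in("top","side"):
    f=vision.grab_frame(n); cv2.imwrite(f"pics/{n}0.png",f["image"])
    print(n,{k:v for k,v in f.items() if k!="image"})
print(env.read_state())
E
```

```text
pics
workcell.py
top {'fx': 468.9611770854288, 'fy': 468.9611770854288, 'cx': 279.40523265639206, 'cy': 205.18265220456632, 'position': array([ 0.38012956, -0.05481435,  1.47422223]), 'orientation': array([  5.32097055,  -0.15357929, -91.42244022])}
side {'fx': 456.2839842457416, 'fy': 456.2839842457416, 'cx': 277.8659453840949, 'cy': 209.31624265097477, 'position': array([0.27167575, 1.39551678, 0.92880359]), 'orientation': array([  60.63152025,   -0.22324524, -170.3329132 ])}
{'clock': 0.1, 'joint_positions': array([ 9.15950695e+01,  2.20876343e+01,  3.88298842e-01, -2.31905971e-02,
       -6.84121629e+01, -1.48161228e+01]), 'qvel': array([-0.02112932, -0.1270864 ,  0.21598016,  0.13364953, -0.00397234,
        0.05218639]), 'joint_torque': array([ 4.70491941e-04, -3.91688383e+01,  1.87935680e+01,  4.23195854e+00,
        1.34670344e-02, -7.36143443e-05]), 'position': array([0.14282533, 0.60795978, 0.24356571]), 'tool_rot': array([ 1.79886697e+02, -7.68167373e-03, -1.32295991e+01]), 'force': array([ 0.01829831, -0.46649348, -0.26097162]), 'wrist_torque': array([ 0.01094307, -0.00364459,  0.01195485]), 'finger_force': 0.0, 'opening': 0.9971747328190183}
```

View pics/top0.png

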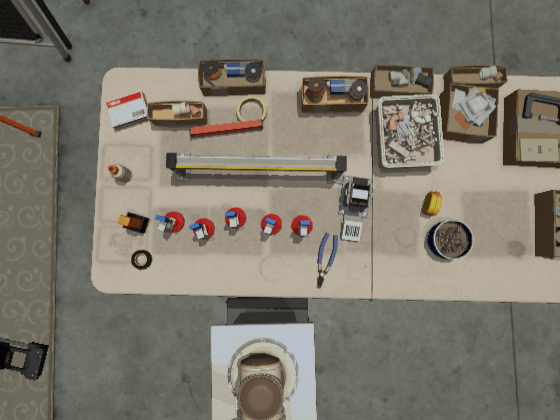

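View pics/side0.png

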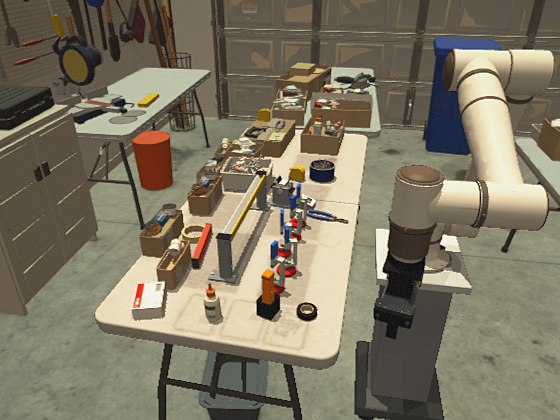

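The top view shows five carriers: red discs at about (174,222), (203,228), (235,217), (270,223) and (302,225). The rail's yellow lip runs (175,170) to (342,170). The counter is at (356,192) with its label at (352,230), and the scanner and cradle are at (133,222). The side view agrees. Next I'll crop and measure.

```bash
cat > h.py <<'E'
import numpy as np, cv2
from scipy.spatial.transform import Rotation as R
from workcell import env, vision, workorder
def ray(f,uv):
    uv=np.atleast_2d(uv).astype(float)
    d=np.c_[(uv[:,0]-f["cx"])/f["fx"],-(uv[:,1]-f["cy"])/f["fy"],-np.ones(len(uv))]
    return d@R.from_euler("xyz",f["orientation"],degrees=True).as_matrix().T
def onz(f,uv,z):
    d=ray(f,uv); return f["position"]+d*((z-f["position"][2])/d[:,2])[:,None]
def proj(f,P):
    c=(np.atleast_2d(P)-f["position"])@R.from_euler("xyz",f["orientation"],degrees=True).as_matrix()
    return np.c_[f["cx"]-f["fx"]*c[:,0]/c[:,2],f["cy"]+f["fy"]*c[:,1]/c[:,2]]
def mask(f,lo,hi):
    return cv2.inRange(cv2.cvtColor(f["image"],cv2.COLOR_BGR2HSV),lo,hi)
def blobs(m,amin=8):
    n,l,s,c=cv2.connectedComponentsWithStats(m)
    return [(c[i],s[i],l==i) for i in range(1,n) if s[i,4]>=amin]
def save(f,name,x0,y0,x1,y1,k):
    cv2.imwrite(f"pics/{name}.png",cv2.resize(f["image"][y0:y1,x0:x1],None,fx=k,fy=k,interpolation=cv2.INTER_CUBIC))
BLUE=((100,120,50),(125,255,255)); RED=((0,150,60),(6,255,255)); YEL=((18,120,90),(35,255,255)); ORG=((7,170,90),(17,255,255))
E
python3 - <<'E'
from h import *
t=vision.grab_frame("top"); s=vision.grab_frame("side")
save(t,"tc",100,145,380,265,2.8); save(s,"sc",200,160,360,330,3.5)
for nm,c,z in(("blue",BLUE,.17),("red",RED,.012),("yel",YEL,.161),("org",ORG,.14)):
    for ct,st,l in blobs(mask(t,*c)):
        if 80<ct[0]<460 and 140<ct[1]<290: 
            ys,xs=np.nonzero(l); r=cv2.minAreaRect(np.c_[xs,ys].astype(np.float32))
            print(nm,ct.round(1),st,onz(t,ct,z)[0].round(4),np.round(r[1],1),round(r[2],1))
E
```

```text
blue [230.1 214.1] [225 212  11   5  47] [0.4799 0.0767 0.17  ] [ 4. 10.] 90.0
blue [161.8 218.5] [156 215  13   7  51] [0.4724 0.2669 0.17  ] [13.   4.1] 23.2
blue [270.2 220.9] [266 218  10   7  39] [ 0.458  -0.0346  0.17  ] [9.2 4.1] 18.4
blue [304.2 222.5] [299 221  11   4  40] [ 0.4514 -0.1293  0.17  ] [ 3. 10.] 90.0
blue [195.3 225.9] [189 223  13   7  50] [0.4493 0.174  0.17  ] [ 4.4 11.7] 71.6
red [436.8 192.6] [435 192   4   3   8] [ 0.5436 -0.5574  0.012 ] [2.8 2.1] 45.0
red [239.6 215.4] [229 208  17  19 133] [0.4871 0.0631 0.012 ] [19.7 11.1] 58.0
red [176.2 220.3] [165 212  19  20 199] [0.4766 0.2611 0.012 ] [20.2 15.4] 65.0
red [272.5 223. ] [261 214  21  21 184] [ 0.4609 -0.0392  0.012 ] [19.8 19.1] 45.0
red [300.  223.9] [292 215  21  20 180] [ 0.456 -0.125  0.012] [18.6 20.3] 84.3
red [226.7 220.3] [225 217   4   8  23] [0.4727 0.1034 0.012 ] [7. 3.] 90.0
red [207.3 225.5] [196 219  18  18 141] [0.4581 0.1642 0.012 ] [20.6 10.8] 49.1
yel [257.3 167.9] [176 166 161   5 349] [ 0.61   -0.0013  0.161 ] [160.    2.8] 0.9
yel [434.4 203.7] [427 192  15  23 225] [ 0.4957 -0.4978  0.161 ] [12.3 21.7] 9.5
yel [123.5 220.1] [119 216  10   9  64] [0.4711 0.3765 0.161 ] [8.9 7. ] 18.4
org [112.7 168.9] [109 166   8   7  43] [0.6208 0.4153 0.14  ] [6. 7.] 90.0
org [127.3 221.2] [123 216   8  11  26] [0.4692 0.3725 0.14  ] [5.  9.8] 20.6
org [135.  221.9] [130 218  11   9  54] [0.4667 0.3505 0.14  ] [8.9 7. ] 18.4
```

View pics/tc.png

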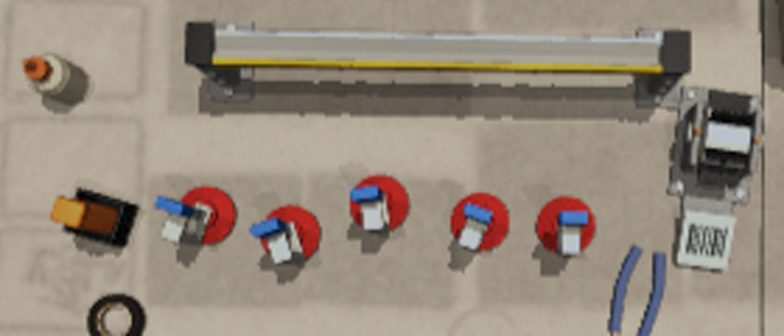

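View pics/sc.png

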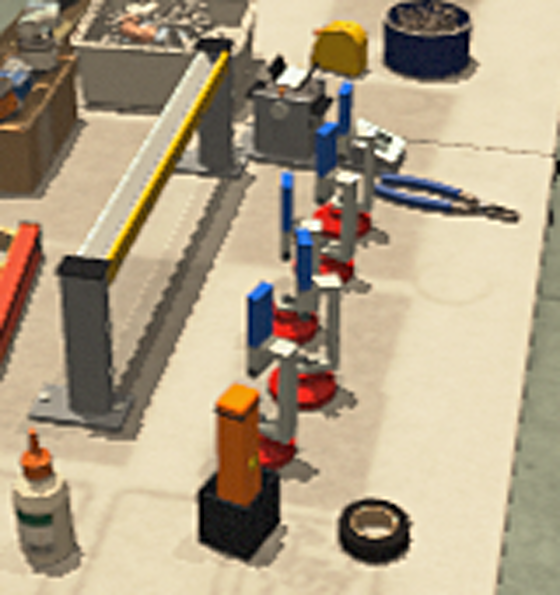

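The crops confirm it: five blue tabs with their bridges pointing toward the robot, and the yellow lip along the front of the rail. Next I'll measure the rail and the carriers.

```bash
cat >> h.py <<'E'
def circ(P):  # algebraic circle centre/radius
    A=np.c_[2*P[:,:2],np.ones(len(P))]; s=np.linalg.lstsq(A,(P[:,:2]**2).sum(1),rcond=None)[0]
    return s[:2],np.sqrt(s[2]+s[0]**2+s[1]**2)
def carriers(t,zo=0.):
    """standing carriers: (x, y, yaw_deg from tab, yaw from bridge, bridge length)"""
    out=[]; hsv=cv2.cvtColor(t["image"],cv2.COLOR_BGR2HSV)
    for ct,st,l in blobs(mask(t,*BLUE),20):
        p=onz(t,ct,.170+zo)[0]
        if not(.35<p[0]<.75 and -.25<p[1]<.36) or st[4]>90: continue
        ys,xs=np.nonzero(l); q=onz(t,np.c_[xs,ys],.172+zo)[:,:2]; q=q-q.mean(0)
        w,v=np.linalg.eigh(q.T@q); a=v[:,1]; a=a*np.sign(a[1]); yaw=np.degrees(np.arctan2(-a[0],a[1]))
        V=hsv[...,2];S=hsv[...,1]; m=((V>135)&(S<45)).astype(np.uint8)
        u,vv=ct.astype(int); w8=np.zeros_like(m); w8[vv:vv+20,u-12:u+13]=1
        b=blobs(m*w8,8); yb=np.nan; L=0
        if b:
            c=max(b,key=lambda k:k[1][4])[0]; d=p-onz(t,c,.122+zo)[0]; yb=np.degrees(np.arctan2(d[1],d[0])); L=np.hypot(*d[:2])
        out.append((p[0],p[1],yaw,yb,L))
    return sorted(out,key=lambda k:-k[1])
E
python3 - <<'E'
from h import *
t=vision.grab_frame("top")
print(np.round(carriers(t),4))
rm=mask(t,*RED)
for c in carriers(t):   # disc outline
    m=np.zeros_like(rm); u,v=proj(t,[c[0],c[1],.01])[0].astype(int); m[v-16:v+17,u-16:u+17]=rm[v-16:v+17,u-16:u+17]
    ys,xs=np.nonzero(m); P=onz(t,np.c_[xs,ys],.012)
    h=cv2.convexHull(np.c_[xs,ys].astype(np.int32))[:,0]; print("disc",[np.round(k,4) for k in circ(onz(t,h,.012))], cv2.minEnclosingCircle((P[:,:2]*1000).astype(np.float32)))
m=mask(t,*YEL); m[:150]=0;m[185:]=0;m[:,:150]=0;m[:,360:]=0
cols=[u for u in range(180,334) if m[:,u].any()]
for nm,fn in(("back",lambda a:a.min()-.5),("front",lambda a:a.max()+.5)):
    P=onz(t,[(u,fn(np.nonzero(m[:,u])[0])) for u in cols],.161)
    k=np.polyfit(P[:,1],P[:,0],1); print(nm,k,np.degrees(np.arctan(-k[0])),np.abs(np.polyval(k,P[:,1])-P[:,0]).max())
xs=np.nonzero(m.any(0))[0]; print("ends",onz(t,[(xs[0]-.5,167),(xs[-1]+.5,169)],.161))
# dark post caps
g=cv2.cvtColor(t["image"],cv2.COLOR_BGR2GRAY); d=((g<70)*255).astype(np.uint8); d[:150]=0; d[180:]=0
for ct,st,l in blobs(d,30):
    if 150<ct[0]<360: print("cap",ct,st,onz(t,[(st[0]-.5,ct[1]),(st[0]+st[2]-.5,ct[1])],.161)[:,:2].round(4).tolist())
E
```

```text
[[ 4.72400e-01  2.66900e-01 -2.05422e+01 -5.05033e+01  3.88000e-02]
 [ 4.49200e-01  1.73900e-01  1.10824e+01 -4.99323e+01  3.91000e-02]
 [ 4.79900e-01  7.67000e-02  3.08120e+00 -5.00781e+01  3.97000e-02]
 [ 4.58000e-01 -3.46000e-02 -2.55172e+01  2.41833e+01  4.29000e-02]
 [ 4.51500e-01 -1.29600e-01  1.55200e-01  3.59779e+01  3.88000e-02]]
disc [array([0.4737, 0.2697]), np.float64(0.0312)] ((473.50982666015625, 269.5924987792969), 31.597692489624023)
disc [array([0.4499, 0.1768]), np.float64(0.0315)] ((450.1171569824219, 176.81155395507812), 32.35642623901367)
disc [array([0.4815, 0.0776]), np.float64(0.0317)] ((481.40826416015625, 77.29753875732422), 32.456077575683594)
disc [array([ 0.4585, -0.0345]), np.float64(0.0313)] ((458.4576110839844, -34.349613189697266), 31.810312271118164)
disc [array([ 0.4518, -0.1297]), np.float64(0.0314)] ((451.8452453613281, -129.50119018554688), 32.00525665283203)
back [0.04302966 0.61315187] -2.463897909089296 0.0015176234961467028
front [0.04445497 0.60692932] -2.5454062164111697 0.0029044776222070245
ends [[ 0.61812068  0.23012662  0.161     ]
 [ 0.6012806  -0.22566687  0.161     ]]
cap [177.26599327 165.8047138 ] [166 153  42  27 297] [[0.6222, 0.2584], [0.6193, 0.1395]]
cap [337.128 168.652] [326 157  20  23 250] [[0.603, -0.1945], [0.6017, -0.2512]]
cap [198.52777778 175.5       ] [193 174  14   4  36] [[0.5926, 0.1822], [0.5917, 0.1426]]
cap [225.95714286 176.08571429] [213 174  29   5  70] [[0.5896, 0.1257], [0.5876, 0.0437]]
cap [255.19565217 176.32608696] [248 175  15   4  46] [[0.5865, 0.0268], [0.5854, -0.0156]]
```

The rail comes out at (0.625, 0.002) with a yaw of -2.5°. The disc and tab centres agree within 3 mm. I'll hang the first carrier.

```bash
cat >> h.py <<'E'
O=np.array([.6252,.0018]); RY=-2.5
X=np.array([np.cos(np.radians(RY)),np.sin(np.radians(RY))]); Y=np.array([-X[1],X[0]])
def find(t):
    out=[]; rm=mask(t,*RED)
    for c in carriers(t):
        if c[0]>.56: continue
        m=np.zeros_like(rm); u,v=proj(t,[c[0],c[1],.01])[0].astype(int); m[v-16:v+17,u-16:u+17]=rm[v-16:v+17,u-16:u+17]
        ys,xs=np.nonzero(m); 
        if len(xs)<40: continue
        h=cv2.convexHull(np.c_[xs,ys].astype(np.int32))[:,0]; ctr,r=circ(onz(t,h,.012))
        out.append((*ctr,np.clip(c[2],-26,26),r,np.hypot(*(ctr-c[:2]))))
    return out
def view(): env.goto([.14,.56,.40],[180,0,-13])
def st(): 
    s=env.read_state(); print("t %.1f pos %s F %s op %.3f ff %.1f"%(s["clock"],s["position"].round(4),s["force"].round(1),s["opening"],s["finger_force"])); return s
def pick(x,y,yaw):
    env.gripper_to(.6); o=[180,0,yaw-90]
    env.goto([x,y,.23],o)
    hit=env.move_straight([x,y,.155],rate=.12,force_limit=12)
    env.gripper_to(0,40); s=st(); print("hit",hit)
    env.move_straight([x,y,.365],rate=.2)
    return s["opening"]
def place(sy):
    p=O-.055*X+sy*Y; e=O+sy*Y; o=[180,0,RY-90]; T=.155
    env.goto([*p,T+.205],o)
    env.move_straight([*p,T+.086],rate=.15)
    if env.move_straight([*e,T+.086],rate=.08,force_limit=10): print("SLIDE HIT"); st(); return False
    hit=env.move_straight([*e,T+.056],rate=.04,force_limit=7); st(); print("seat hit",hit)
    env.dwell(.3); env.gripper_to(.35)
    env.move_straight([*e,T+.15],rate=.12); return True
E
python3 - <<'E'
from h import *
t=vision.grab_frame("top"); c=find(t); print(np.round(c,4))
print(pick(*c[0][:3]))
print(place(.18))
view(); st(); t=vision.grab_frame("top"); s=vision.grab_frame("side")
save(t,"t1",100,130,380,265,2.8); save(s,"s1",200,160,360,330,3.5); print(np.round(find(t),4))
E
```

```text
[[ 4.73800e-01  2.69900e-01 -2.05422e+01  3.14000e-02  3.30000e-03]
 [ 4.50000e-01  1.76800e-01  9.96620e+00  3.15000e-02  3.20000e-03]
 [ 4.81100e-01  7.73000e-02  4.13630e+00  3.14000e-02  1.10000e-03]
 [ 4.58500e-01 -3.45000e-02 -2.55172e+01  3.13000e-02  5.00000e-04]
 [ 4.52100e-01 -1.29600e-01  1.55200e-01  3.15000e-02  6.00000e-04]]
t 4.4 pos [0.4737 0.2697 0.1549] F [ 0.4 -0.7 -0.1] op 0.135 ff 39.8
hit False
0.13506945679411816
t 8.7 pos [0.6335 0.1815 0.2119] F [-0.9 -0.4  4.5] op 0.137 ff 39.8
seat hit True
True
t 12.9 pos [0.1408 0.5598 0.3998] F [ 0.3  0.  -0. ] op 0.351 ff 0.0
[[ 4.49800e-01  1.76700e-01  9.96620e+00  3.14000e-02  3.10000e-03]
 [ 4.81100e-01  7.73000e-02  3.72140e+00  3.14000e-02  1.20000e-03]
 [ 4.58500e-01 -3.45000e-02 -2.55172e+01  3.13000e-02  5.00000e-04]
 [ 4.52100e-01 -1.29700e-01  1.55200e-01  3.16000e-02  6.00000e-04]]
```

View pics/s1.png

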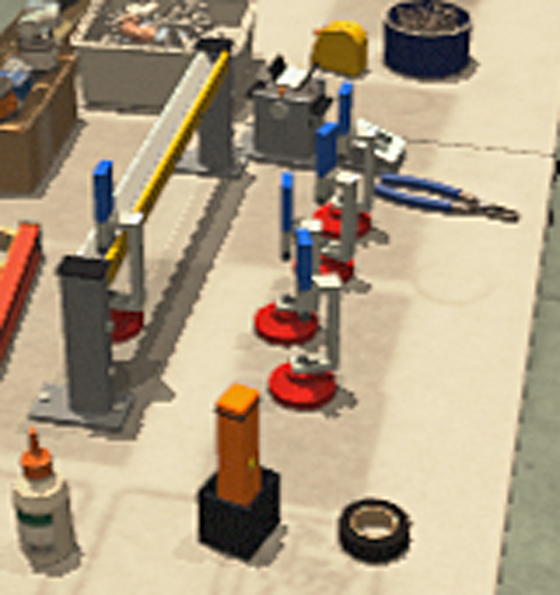

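The first carrier hangs upright in the channel, with its tab at (103,185) in the side crop and its height as predicted. I'll hang the other four, looking again before each one.

Run:
```python
from h import *
for sy in (.09,0,-.09,-.18):
    t=vision.grab_frame("top"); c=find(t); print(len(c),np.round(c[0],4))
    assert .025<c[0][3]<.037 and c[0][4]<.008
    op=pick(*c[0][:3])
    if not .1<op<.2: print("BAD GRASP",op); break
    if not place(sy): break
    view()
t=vision.grab_frame("top"); s=vision.grab_frame("side"); st()
print("standing",np.round(find(t),3)); print("hung",np.round([k for k in carriers(t,.057) if k[0]>.56],4))
save(t,"t5",100,130,400,265,2.6); save(s,"s5",200,160,360,330,3.5)
```

```text
4 [4.50000e-01 1.76800e-01 1.10824e+01 3.15000e-02 3.00000e-03]
t 17.2 pos [0.45   0.1767 0.155 ] F [-0.6 -1.1  1.3] op 0.135 ff 39.9
hit False
t 21.5 pos [0.6297 0.0917 0.2119] F [0. 1. 4.] op 0.135 ff 39.9
seat hit True
3 [4.8110e-01 7.7300e-02 4.1363e+00 3.1400e-02 1.1000e-03]
t 30.3 pos [0.4811 0.0772 0.1551] F [-1.1 -0.2  0.5] op 0.135 ff 40.0
hit False
t 34.6 pos [0.6259 0.0017 0.212 ] F [-0.1  0.5  4.8] op 0.133 ff 40.0
seat hit True
2 [ 4.58500e-01 -3.45000e-02 -2.55172e+01  3.13000e-02  5.00000e-04]
t 43.9 pos [ 0.4584 -0.0346  0.1551] F [-0. -1.  1.] op 0.132 ff 39.9
hit False
t 48.2 pos [ 0.6222 -0.0882  0.2119] F [-0.6  0.2  5.1] op 0.137 ff 40.0
seat hit True
1 [ 0.4521 -0.1296  0.1355  0.0315  0.0008]
t 58.3 pos [ 0.4521 -0.1296  0.155 ] F [-0.1  0.1 -0.8] op 0.007 ff 0.0
hit False
BAD GRASP 0.007335920975370066
t 59.6 pos [ 0.4516 -0.1296  0.3637] F [-0.7  0.5  1. ] op 0.006 ff 0.0
standing []
hung [[ 6.29900e-01  1.79500e-01 -1.92325e+01 -9.26418e+01  3.31000e-02]
 [ 6.25600e-01  9.00000e-02 -1.66050e+01 -9.25781e+01  3.05000e-02]
 [ 6.21600e-01  1.90000e-03 -1.06677e+01 -9.46315e+01  2.82000e-02]
 [ 6.18300e-01 -8.77000e-02  5.72730e+00  9.17902e+01  2.54000e-02]]
```

View pics/s5.png

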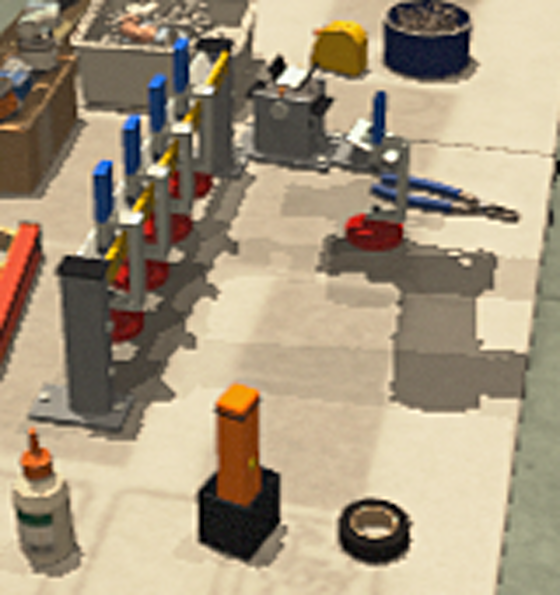

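View pics/t5.png

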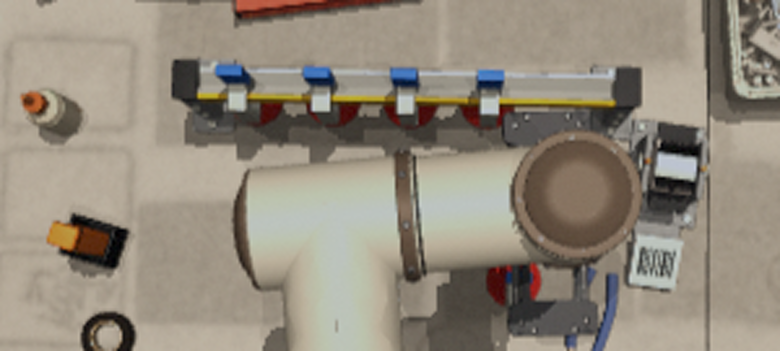

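Four carriers hang in a row. The fifth was knocked toward the robot: its disc is now at about (490,280) in the top crop, and it still stands. I'll clear the arm, measure again and pick.

Run:
```python
from h import *
view(); t=vision.grab_frame("top"); c=find(t); print(np.round(c,4),np.round(carriers(t),3))
assert len(c)==1 and .025<c[0][3]<.037 and c[0][4]<.008
op=pick(*c[0][:3])
if .1<op<.2: place(-.18)
else: print("BAD")
view()
t=vision.grab_frame("top"); s=vision.grab_frame("side"); st()
print("standing",np.round(find(t),3)); print("hung",np.round([k for k in carriers(t,.057) if k[0]>.56],4)[:,:2])
a=t["image"][140:270,100:400]; b=s["image"][160:330,200:360]
cv2.imwrite("pics/both6.png",np.vstack([cv2.resize(a,(690,299),interpolation=2),np.pad(cv2.resize(b,(282,300),interpolation=2),((0,0),(0,408),(0,0)))]))
save(t,"cnt",325,165,385,250,7)
```

```text
[[ 0.4138 -0.1145  0.1337  0.0314  0.0009]] [[ 6.4100e-01  1.9000e-01 -1.9232e+01 -9.1964e+01  3.4000e-02]
 [ 6.3700e-01  9.7000e-02 -1.4762e+01 -9.1580e+01  3.1000e-02]
 [ 6.3300e-01  5.0000e-03 -1.0668e+01 -9.3160e+01  3.0000e-02]
 [ 6.2900e-01 -8.9000e-02  4.6270e+00  9.0618e+01  2.6000e-02]
 [ 4.1300e-01 -1.1500e-01  1.3400e-01  2.5531e+01  3.5000e-02]]
t 67.6 pos [ 0.4137 -0.1146  0.1551] F [-1.2  0.   2.2] op 0.131 ff 39.9
hit False
t 72.0 pos [ 0.6184 -0.1782  0.212 ] F [-0.7 -0.3  5.2] op 0.135 ff 39.9
seat hit True
t 77.1 pos [0.1406 0.5599 0.3999] F [-0.7 -0.4 -0.5] op 0.351 ff 0.0
standing []
hung [[ 0.6299  0.1795]
 [ 0.6256  0.09  ]
 [ 0.6216  0.0019]
 [ 0.6184 -0.0878]
 [ 0.6144 -0.1766]]
```

View pics/both6.png

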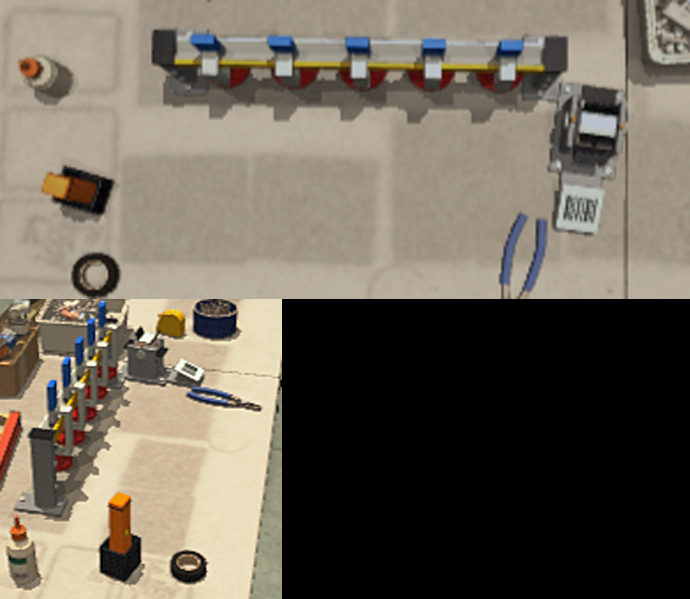

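View pics/cnt.png

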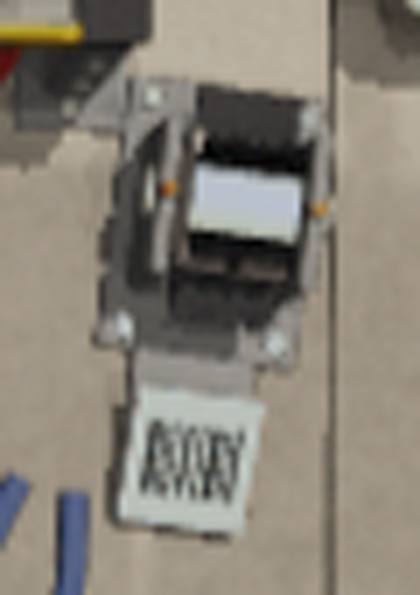

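All five now hang evenly spaced. In the counter crop the orange marks are at (169,188) and (320,209), the label centre is near (192,462), and a blank segment faces up. Next I'll measure the counter, label, scanner and cradle.

Run:
```python
from h import *
t=vision.grab_frame("top"); s=vision.grab_frame("side")
hsv=cv2.cvtColor(t["image"],cv2.COLOR_BGR2HSV)
mk=cv2.inRange(hsv,(5,130,80),(22,255,255)); mk[:,:340]=0;mk[:,376:]=0;mk[:180]=0;mk[205:]=0
P=[]
for ct,stt,l in blobs(mk,1):
    p=onz(t,ct,.096)[0]; print("mark",ct,stt[4],p.round(4)); P.append(p)
P=np.array(P)
lab=((hsv[...,2]>165)&(hsv[...,1]<35)).astype(np.uint8)*255; lab[:217]=0;lab[245:]=0;lab[:,:338]=0;lab[:,366:]=0
ys,xs=np.nonzero(cv2.morphologyEx(lab,cv2.MORPH_CLOSE,np.ones((7,7))))
r=cv2.minAreaRect(np.c_[xs,ys].astype(np.float32)); c=onz(t,r[0],.032)[0]; print("label",r,c.round(4),len(xs))
cr=onz(t,cv2.boxPoints(r),.032); print(cr.round(4)); e=cr-np.roll(cr,1,0); print(np.hypot(e[:,0],e[:,1]),np.degrees(np.arctan2(e[:,1],e[:,0])))
d=P.mean(0)-c; print("axis-label",np.hypot(*d[:2]),np.degrees(np.arctan2(d[1],d[0])))
# scanner / cradle
o=cv2.inRange(hsv,(5,150,60),(35,255,255)); o[:205]=0;o[240:]=0;o[:,:110]=0;o[:,155:]=0
top=o&((hsv[...,2]>170).astype(np.uint8)*255); ys,xs=np.nonzero(top); r=cv2.minAreaRect(np.c_[xs,ys].astype(np.float32)); print("scan top",r,onz(t,r[0],.145)[0].round(4))
q=onz(t,cv2.boxPoints(r),.145); e=q-np.roll(q,1,0); print(np.hypot(e[:,0],e[:,1]),np.degrees(np.arctan2(e[:,1],e[:,0])))
dk=(hsv[...,2]<55).astype(np.uint8)*255; dk[:205]=0;dk[245:]=0;dk[:,:110]=0;dk[:,160:]=0
dk=dk|(o&~top)
b=max(blobs(dk,20),key=lambda k:k[1][4]); ys,xs=np.nonzero(b[2]); r=cv2.minAreaRect(np.c_[xs,ys].astype(np.float32)); print("cradle",b[1],r,onz(t,r[0],.055)[0].round(4))
# side view scanner top
hs=cv2.cvtColor(s["image"],cv2.COLOR_BGR2HSV); o=cv2.inRange(hs,(5,170,60),(25,255,255)); o[:262]=0;o[310:]=0;o[:,:255]=0;o[:,285:]=0
ys,xs=np.nonzero(o); print("side rows",ys.min(),ys.max(),xs.min(),xs.max())
a=cv2.resize(t["image"][200:250,105:165],(600,500),interpolation=2); cv2.imwrite("pics/cradle.png",a)
```

```text
mark [348.66666667 191.66666667] 3 [ 0.5435 -0.2677  0.096 ]
mark [370. 195.] 1 [ 0.532  -0.3304  0.096 ]
label ((351.96002197265625, 230.22000122070312), (17.8885440826416, 19.409072875976562), 10.304847717285156) [ 0.4315 -0.2831  0.032 ] 343
[[ 0.408  -0.2498  0.032 ]
 [ 0.4664 -0.2627  0.032 ]
 [ 0.4552 -0.3165  0.032 ]
 [ 0.3968 -0.3034  0.032 ]]
[0.0547788  0.05981273 0.05498665 0.0597838 ] [  78.27946717  -12.43185991 -101.75374549  167.3685884 ]
axis-label 0.10741280006567475 -8.545999994590801
scan top ((123.5999984741211, 220.2000274658203), (10.11928653717041, 7.589465618133545), 18.434947967529297) [0.4719 0.3813 0.145 ]
[0.02891906 0.02136285 0.028961   0.02134942] [  70.30029761  -18.16004394 -109.72414     161.72833389]
cradle [123 213  26  20 322] ((134.8000030517578, 222.39999389648438), (24.409128189086914, 16.17472267150879), 17.10272979736328) [0.4706 0.3769 0.055 ]
side rows 270 304 262 274
```

View pics/cradle.png

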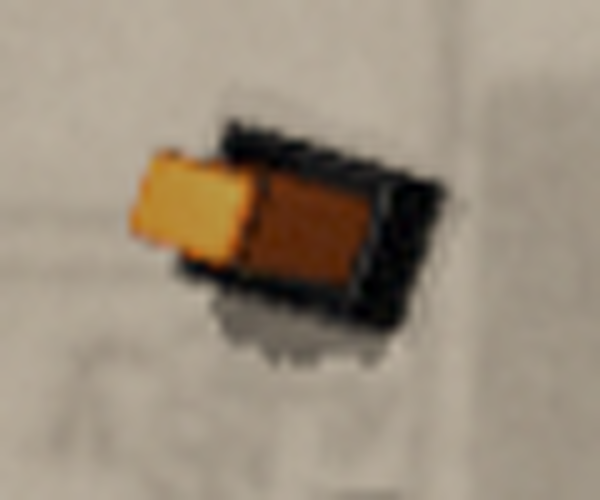

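The label-to-axis distance comes out at 107 mm against 110 mm nominal, and the counter yaw is about -9.5°. The scanner top in the zoomed crop is at (193,208), with yaw about -17°. I'll make one wheel stroke and check it.

```bash
cat >> h.py <<'E'
CY=-9.5; A=np.array([.5397,-.3003])
CX=np.array([np.cos(np.radians(CY)),np.sin(np.radians(CY))])
def cp(dx,z): return [*(A+dx*CX),z]
def stroke(end=.0029,start=-.050,z=.128):
    if env.move_straight(cp(start,z+.04),rate=.2,force_limit=15): print("HIT back"); st()
    if env.move_straight(cp(start,z),rate=.12,force_limit=10): print("HIT down"); st()
    if env.move_straight(cp(end,z),rate=.06,force_limit=25): print("HIT push"); st()
    s=st(); env.move_straight(cp(end,z+.04),rate=.15)
E
python3 - <<'E'
from h import *
env.gripper_to(0,10)
env.goto(cp(-.05,.25),[180,0,CY-90]); stroke(); env.move_straight(cp(-.05,.25),rate=.25); view()
t=vision.grab_frame("top"); s=vision.grab_frame("side"); st()
a=cv2.resize(t["image"][170:220,330:390],(480,400),interpolation=2); b=cv2.resize(s["image"][165:215,260:300],(320,400),interpolation=2)
cv2.imwrite("pics/w1.png",np.hstack([a,b]))
print("hung",np.round([k for k in carriers(t,.057) if k[0]>.56],4)[:,:2])
E
```

```text
t 83.3 pos [ 0.5429 -0.3008  0.128 ] F [-1.5  1.   0.2] op 0.003 ff 0.6
t 87.6 pos [0.1406 0.5598 0.3999] F [0.1 1.1 0.7] op 0.006 ff 0.0
hung [[ 0.6299  0.1795]
 [ 0.6256  0.09  ]
 [ 0.6216  0.0019]
 [ 0.6182 -0.0878]
 [ 0.6144 -0.1766]]
```

View pics/w1.png

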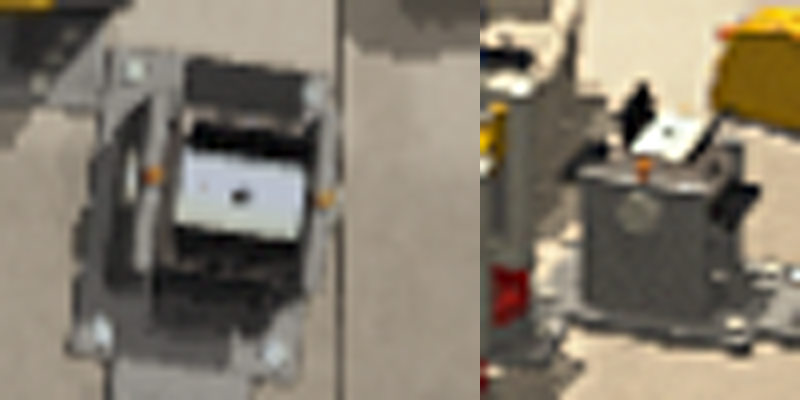

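One dot faces up: it sits at (240,195) against the marks' midpoint near (239,186), so slightly under-rolled. I'll add 2 mm to the stroke, do four more and check.

Run:
```python
from h import *
env.goto(cp(-.05,.25),[180,0,CY-90])
for i in range(4): stroke(end=.0049)
env.move_straight(cp(-.05,.25),rate=.25); view()
t=vision.grab_frame("top"); s=vision.grab_frame("side"); st()
a=cv2.resize(t["image"][170:220,330:390],(480,400),interpolation=2); b=cv2.resize(s["image"][165:215,260:300],(320,400),interpolation=2)
cv2.imwrite("pics/w5.png",np.hstack([a,b]))
# dark dots centroid on the white segment vs marks
g=cv2.cvtColor(t["image"],cv2.COLOR_BGR2GRAY); w=(g>150).astype(np.uint8)*255; w[:183]=0;w[205:]=0;w[:,:350]=0;w[:,369:]=0
w=cv2.morphologyEx(w,cv2.MORPH_CLOSE,np.ones((3,5))); bb=max(blobs(w,10),key=lambda k:k[1][4]); d=(onz(t,bb[0],.100)[0][:2]-A)
print("seg centre",bb[0],bb[1],"counter x",d@CX)
```

```text
HIT push
t 92.4 pos [ 0.5    -0.2938  0.1288] F [-2.5  0.5  1. ] op 0.001 ff 0.8
t 92.4 pos [ 0.5    -0.2938  0.1288] F [-2.5  0.5  1. ] op 0.001 ff 0.8
t 94.9 pos [ 0.5451 -0.3012  0.1282] F [-0.3  1.1  0.4] op 0.005 ff 0.5
t 97.3 pos [ 0.545  -0.3012  0.1282] F [-1.   1.  -0.9] op 0.006 ff 0.5
t 99.7 pos [ 0.545  -0.3011  0.1281] F [-1.2  0.9  0.6] op 0.005 ff 0.5
t 104.0 pos [0.1405 0.5598 0.3999] F [-0.6 -0.4 -0.4] op 0.008 ff 0.0
seg centre [359.66935484 193.76612903] [352 189  16  10 124] counter x -0.0038174740069517065
```

View pics/w5.png

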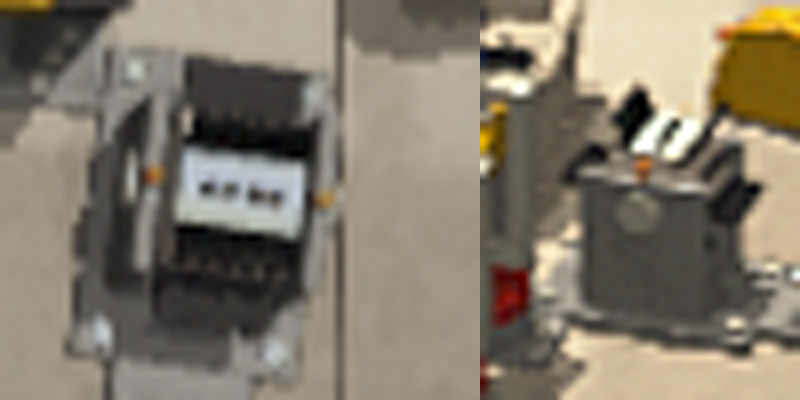

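Four dots are up, because one push stopped early on contact. Five dots show on the next segment, at row 270. One more stroke, 1.5 mm longer.

Run:
```python
from h import *
env.goto(cp(-.05,.25),[180,0,CY-90])
stroke(end=.0065)
env.move_straight(cp(-.05,.25),rate=.25); view()
t=vision.grab_frame("top"); s=vision.grab_frame("side"); st()
a=cv2.resize(t["image"][170:220,330:390],(480,400),interpolation=2); b=cv2.resize(s["image"][165:215,260:300],(320,400),interpolation=2)
cv2.imwrite("pics/w6.png",np.hstack([a,b]))
# plan scanner poses
L=np.array([.4315,-.2831,.032]); n=np.array([*(-np.sin(.35)*CX),np.cos(.35)])
for dg in range(-180,180,30):
    q=R.from_euler("z",CY,degrees=True)*R.from_euler("y",-.35)*R.from_euler("x",180,degrees=True)*R.from_euler("z",dg,degrees=True)
    assert np.allclose(q.as_matrix()[:,2],-n)
    j=env.inverse_kinematics((L+n*(.05+.123)).tolist(),q.as_euler("xyz",degrees=True).tolist()); print(dg,None if j is None else np.round(j))
```

```text
t 109.4 pos [ 0.5467 -0.3015  0.1283] F [-0.7  0.4 -0.5] op 0.004 ff 0.4
t 113.7 pos [0.1406 0.5598 0.3999] F [ 0.6  0.1 -0.3] op 0.006 ff 0.0
-180 [-18.   1. -35.  -5. -34. -78.]
-150 [ -18.    1.  -35.   -5.  -34. -108.]
-120 [ -18.    1.  -35.   -5.  -34. -138.]
-90 [ -18.    1.  -35.   -5.  -34. -168.]
-60 [-18.   1. -35.  -5. -34. 162.]
-30 [-18.   1. -35.  -5. -34. 132.]
0 [-18.   1. -35.  -5. -34. 102.]
30 [-18.   1. -35.  -5. -34.  72.]
60 [-18.   1. -35.  -5. -34.  42.]
90 [-18.   1. -35.  -5. -34.  12.]
120 [-18.   1. -35.  -5. -34. -18.]
150 [-18.   1. -35.  -5. -34. -48.]
```

View pics/w6.png

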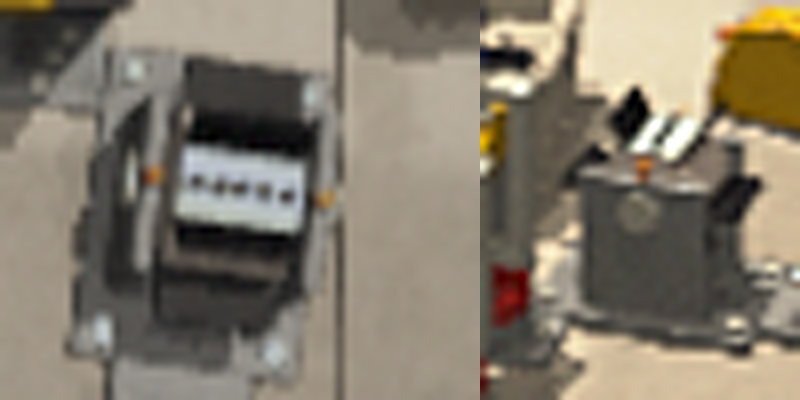

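Five dots face up and sit level with the orange marks. Next is the scanner.

```bash
cat >> h.py <<'E'
S=np.array([.4719,.381]); SY=-17.3; so=[180,0,SY-90]
L=np.array([.4315,-.2828,.032]); n=np.array([*(-np.sin(.35)*CX),np.cos(.35)])
ao=(R.from_euler("z",CY,degrees=True)*R.from_euler("y",-.35)*R.from_euler("x",180,degrees=True)*R.from_euler("z",90,degrees=True)).as_euler("xyz",degrees=True).tolist()
E
python3 - <<'E'
from h import *
env.gripper_to(.6); env.goto([*S,.25],so)
print(env.move_straight([*S,.128],rate=.12,force_limit=10)); env.gripper_to(0,40); s=st()
assert .2<s["opening"]<.4
env.move_straight([*S,.40],rate=.15)
env.goto((L+n*(.15+.123)).tolist(),ao)
print(env.move_straight((L+n*(.05+.123)).tolist(),rate=.08,force_limit=15))
env.dwell(.5); f=vision.grab_frame("side"); env.dwell(2.6); st()
cv2.imwrite("pics/aim.png",cv2.resize(f["image"][150:260,260:380],(720,600)[:2],interpolation=2))
E
```

```text
False
t 118.1 pos [0.4719 0.381  0.1282] F [-0.6  0.8  1. ] op 0.291 ff 39.6
False
t 127.0 pos [ 0.373  -0.273   0.1945] F [ 0.   0.5 -1.3] op 0.296 ff 39.6
```

View pics/aim.png

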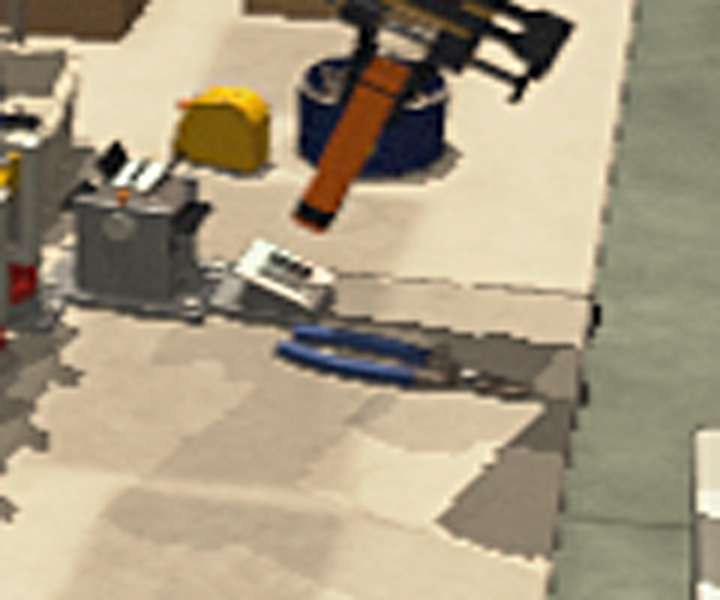

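The scanner's axis points at the label centre: its nose is at (314,215) and the label middle at (285,265), which is about 5 cm. I'll take it back to the cradle.

Run:
```python
from h import *
env.move_straight((L+n*(.15+.123)).tolist(),rate=.12)
env.goto([*S,.40],so)
env.move_straight([*S,.205],rate=.15); env.dwell(.3)
print(env.move_straight([*S,.1285],rate=.05,force_limit=6)); s=st()
if s["position"][2]<.135:
    env.gripper_to(.6); env.move_straight([*S,.25],rate=.1); view()
t=vision.grab_frame("top"); f=vision.grab_frame("side"); st()
print("hung",np.round([k for k in carriers(t,.057) if k[0]>.56],4)[:,:2])
a=cv2.resize(t["image"][140:265,100:400],(720,300),interpolation=2); b=cv2.resize(f["image"][160:335,190:330],(240,300),interpolation=2)
c=cv2.resize(t["image"][170:220,330:390],(360,300),interpolation=2)
cv2.imwrite("pics/fin.png",np.vstack([a,np.hstack([b,c,np.zeros((300,120,3),np.uint8)])]))
```

```text
False
t 133.8 pos [0.472  0.3812 0.1289] F [ 0.5  0.1 -1.5] op 0.294 ff 39.6
t 137.5 pos [0.1409 0.5597 0.3993] F [ 0.1 -0.1  1.3] op 0.599 ff 0.0
hung [[ 0.6299  0.1795]
 [ 0.6255  0.0899]
 [ 0.6216  0.0019]
 [ 0.6182 -0.0878]
 [ 0.6143 -0.1764]]
```

View pics/fin.png

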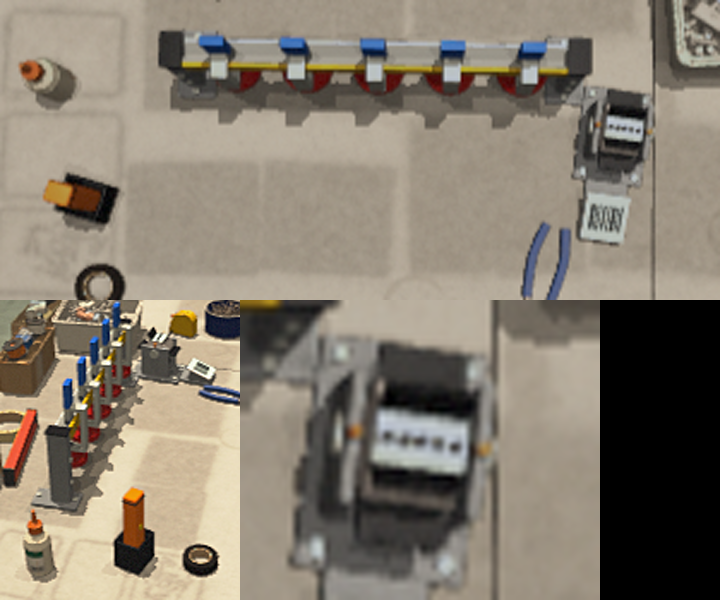

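The final picture shows five carriers hanging, five dots facing up, the scanner upright in its cradle, and the bystanders where they were.

```bash
python3 -c "
from workcell import env, vision, workorder
print(workorder.close_job())"
```

```text
the job is handed in; nothing more can be done
None
```

Job handed in at about 138 s, with no verdict returned: all five carriers hang on the rail, the counter shows five dots, and the scanner is back upright in its cradle after being held for over 2 s about 5 cm off the label.

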